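Take the tall-shackled padlock off the hook board

ROBOT

A 6-joint arm with a two-finger parallel gripper is mounted at the origin on a cart in front of the work surface, level with it; the furniture and walls round the work are solid. World frame = base frame: x ahead of the robot, y to its left, z up, the work surface at z = 0. Lengths are in mm, angles in rad, forces in N, time in s.
With the tool pointing down it reaches from about 300 to 775 mm from the base axis. Payload 14.6 kg.
Tool frame: the origin (TCP) lies at the very end of the fingers, on their centre line; the grasp point (between the pads) lies 19 mm behind it; z points along the fingers, y is the line along which they close (so a half turn about z gives the same grasp; the last joint's range is limited). The gripper opens to 94 mm and grips with 3 to 60 N. Pads are 16 mm wide; open, the fingers measure 119 mm over their backs; the gripper's body (75 mm by 177 mm) begins 78 mm behind the grasp point.
Start: joints at [1.12, 0.3, 1.521, -0, 1.321, -0.067], TCP at [205.942, 509.977, 205.446] pointing down, gripper open.
Joint ranges: [-3.03, 3.03], [-0.79, 2.21], [0.23, 2.52], [-1.04, 4.18], [0, 3.07], [-2.55, 2.55]. Speed limits (rad/s): [2.22, 2.22, 2.57, 3.14, 3.14, 3.14].

INTERFACE

Orientations are given as [roll, pitch, yaw] about the fixed x, y, z axes, in that order (R = Rz(yaw) Ry(pitch) Rx(roll)).
In Python, from cell import manip, camera, get_calibration gives the robot as it stands.
- The arm moves only by the tool arm_command, never from a script. Its argument "targets" is a list of rows, each an object of numbers: "hand": the opening, from -1 (shut) to 1 (fully open), so that 0 is half open; "x", "y", "z": the shift along the tool's x, y, z in m; "yaw": the turn about the tool's z in rad. In form: [{"hand": .., "x": .., "y": .., "z": .., "yaw": ..}, ...]. A call has 1 to 10 rows; each row shifts and turns the commanded pose from where the row before left it, along the tool's axes as they then stand; what a row does not reach is not made up. A row lasts 1/10 s, in which the tool goes at most 50 mm and 8.59 degrees, less where a joint would pass 70% of its speed; a pose out of reach is approached as far as the arm can. A call is refused whole if a number of a shift passes 0.05 or a number of a turn 0.15, either way. A call with a gripper value outside its range is refused whole. The fingers move at their own pace and stop on an object; "newtons" is the grip in N (left out, the last holds). Time passes only in rows, so rows that do not move let the fingers close. It gives the time, the measured TCP pose, the force, the opening and the grip force at its end, in the units of the state.
- manip.read_state(): the state, without advancing time (a new reading comes with each control period).
- camera(name): name is "side" or "top"; returns the picture (384x512x3 uint8, red, green, blue); there is no depth.
- get_calibration(name): a dict with "K" (3x3 intrinsics, pixels), "cam_to_world" (4x4, takes a point from camera to world coordinates). Camera axes: x right, y up, looking along -z (the intrinsics and any distortion apply to the point x, -y, -z); pixel columns grow to the right and rows downward; lengths in mm; the calibration is good to about 2 mm. A picture is of the moment at which its call begins. get_calibration takes no time and is no camera call.
- manip.sign_off(): hands the job in; it is judged then, once.
The state is a dict: "clock": time; "joints": joint angles; "qd": joint speeds; "effort": joint torques, N m; "eef_pos": TCP position; "eef_rot": TCP orientation; "wrist_force": force on the tool from outside, world axes, zero at the start; "moment": the same for the moment, N m; "finger_gap": finger opening in mm; "finger_force": force on a finger pad.
Only numpy, scipy, OpenCV 4.12 (cv2) and the standard library are available. Lean on these libraries where they do the work, as an engineer would, in place of code of your own. Each camera call takes 0.05 s, during which the arm holds its last target. There are 200 camera calls.

TASK

Three padlocks hang on the hook board. Lift the one with the tall shackle up and off its hook and stand it upright in the shallow tray, setting it down rather than dropping it. Leave the other two padlocks hanging on their hooks.

Things in the scene. Friction and masses are not known exactly. Their poses are not given: they have to be found in the camera images.
- lock_long: Padlock to take (sizes in mm), 0.18 kg: brass block 24x46x40 (x,y,z), tall U shackle of 8 mm bar along y, 40 wide outside, 24 inside, legs straight 40-83 above the underside; 103 tall. Origin: centre of underside, 54 above the table; z up. Hangs freely; the hook comes from its +x side and its tip, 12 high, ends 20 to its -x. To free it raise it 15 to 40 (no more: the block meets the hook), then draw it 40 or more to its -x.
- lock_short: Bystander, stays hanging: same block body, low shackle, 74 mm tall in all; origin and axes as the tall one, underside 83 mm above the table. The hooks stand 115 mm apart along y on a fixed wooden board 360 mm wide; its face is 47 mm behind the padlocks (+x), its top 162 mm above the table, its 12 mm thick foot reaches 38 mm in front of them. Any padlock may hang on any hook.
- lock_round: Bystander, stays hanging: padlock with a disc-shaped brass body 56 mm across and 24 mm thick and a low shackle of the same bar, 86 mm tall in all. Origin: lowest point of the disc, about 71 mm above the table; axes as the tall one.
- tray: Shallow square wooden tray with a cork floor, fixed on the table to the left of the hook board: 160 x 160 mm outside, 150 x 150 mm inside, walls 18 mm high, inner floor 5 mm above the table. Origin: centre of the underside; z up, x and y along the sides.
Not all that is in view belongs to the job. What is shaped like the lock_long but blue or purple is not meant.

How it is judged:
By the outcome, as a careful person would: the job done as asked, in the order asked, and still so for the second after the job is handed in, with the robot touching nothing.
It also fails if it takes over 40 s, if anything falls off the work surface, if the arm or the gripper's body presses on something with over 40 N, if the wrist force passes 120 N, or if a joint passes its speed limit or range.

## Working session

There is one attempt and no reset: what is moved stays moved. The work goes in short steps, Python scripts to look and compute and a tool call to move; the robot and the scene stay as the last step left them, time stands still between calls to the robot, and variables do not carry over. Pictures are saved under pics/ and viewed, at most 10 in all, crops included, and the job is handed in when it is done.

Besides the shell and the picture viewer there is one more tool, called after "Emit:" in YAML: its name, and indented under it one key for each argument. arm_command: Moves the arm, as the interface text tells. Its arguments: {"type":"object","properties":{"targets":{"type":"array"},"newtons":{"type":"number"}},"required":["targets"]}

```bash
mkdir -p pics; ls; python3 - <<'E'
from cell import manip,camera,get_calibration
import cv2,numpy as np
for n in("side","top"):
    cv2.imwrite(f"pics/{n}0.png",camera(n)[:,:,::-1]);c=get_calibration(n);print(n,{k:np.round(v,3).tolist() if not isinstance(v,str) else v for k,v in c.items()})
print(manip.read_state())
E
```

```text
pics
side {'K': [[388.614, 0.0, 249.532], [0.0, 388.614, 189.157], [0.0, 0.0, 1.0]], 'cam_to_world': [[0.834, 0.2, -0.514, -41.115], [-0.551, 0.286, -0.784, -771.84], [-0.01, 0.937, 0.349, 458.963], [0.0, 0.0, 0.0, 1.0]]}
top {'K': [[396.239, 0.0, 257.004], [0.0, 396.239, 184.447], [0.0, 0.0, 1.0]], 'cam_to_world': [[-0.002, 0.997, -0.075, 412.434], [-1.0, -0.003, -0.016, 18.933], [-0.016, 0.075, 0.997, 1075.693], [0.0, 0.0, 0.0, 1.0]]}
{'clock': 0.1, 'joints': array([ 1.12038189e+00,  3.00386804e-01,  1.52150109e+00,  3.42268348e-06,
        1.32072929e+00, -6.66309085e-02]), 'qd': array([ 0.00055216, -0.00183488, -0.00229856, -0.00018296, -0.00191898,
        0.00043085]), 'effort': array([ 8.40295779e-04, -5.32649946e+01, -3.53281474e+01,  7.08629144e-02,
        2.35951989e-02, -1.16098363e-04]), 'eef_pos': array([205.85196378, 509.76995715, 204.9664156 ]), 'eef_rot': array([-3.14057062e+00, -7.15229211e-05,  2.75780824e+00]), 'wrist_force': array([-0.20945224,  0.22271586,  0.927623  ]), 'moment': array([ 4.26709447e-02, -1.36136625e-02, -1.97503956e-05]), 'finger_force': 0.0, 'finger_gap': 93.99954207813795}
```

View pics/side0.png

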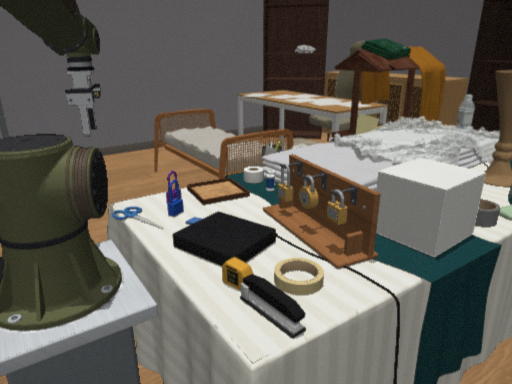

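View pics/top0.png

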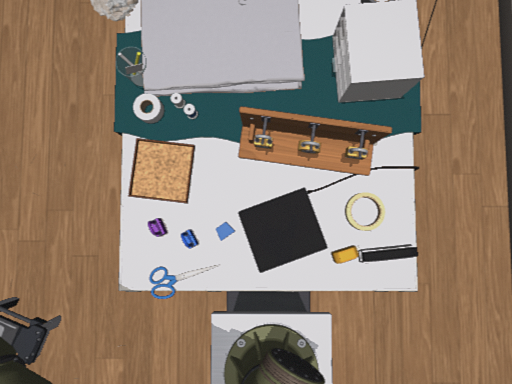

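The side view shows padlocks at about (285,192), (309,190) and (337,210). The top view shows them at (263,141), (310,147) and (357,153), and the tray at (162,170). I'll zoom in on both.

```bash
python3 - <<'E'
import cv2,numpy as np
a=cv2.imread("pics/side0.png")[150:260,255:385];b=cv2.imread("pics/top0.png")[100:185,230:400]
a=cv2.resize(a,(520,440),interpolation=2);b=cv2.resize(b,(680,340),interpolation=2)
cv2.imwrite("pics/sz.png",a);cv2.imwrite("pics/tz.png",b)
E
```

```text
(no output)
```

View pics/sz.png

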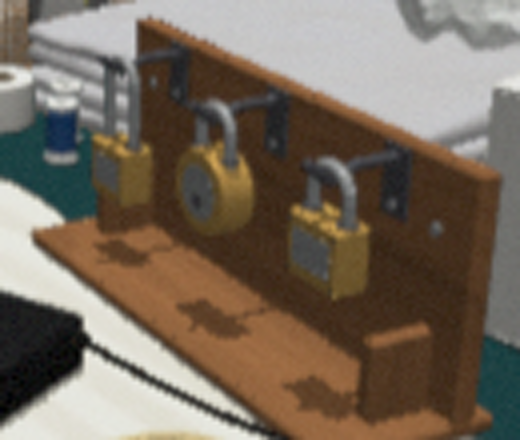

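View pics/tz.png

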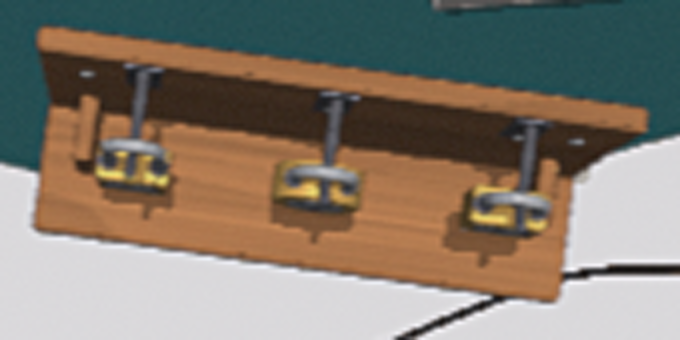

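The tall-shackle lock is the left one: side pixel about (285,165–200), top pixel about (263,140). The hooks lean roughly 8° from world x, and low posts stand at both ends of the board. Next I'll measure positions.

```bash
cat >h.py <<'E'
import cv2,numpy as np
from cell import get_calibration
def ray(n,p):
    c=get_calibration(n);K=np.array(c["K"]);T=np.array(c["cam_to_world"])
    d=np.linalg.solve(K,[p[0],p[1],1.]);d=T[:3,:3]@[d[0],-d[1],-d[2]]
    return T[:3,3],d/np.linalg.norm(d)
def onz(n,p,z):
    o,d=ray(n,p);return o+d*(z-o[2])/d[2]
def tri(p,q):
    o,d=ray("side",p);e,f=ray("top",q)
    t=np.linalg.lstsq(np.c_[d,-f],e-o,rcond=None)[0]
    a,b=o+d*t[0],e+f*t[1];return (a+b)/2,np.linalg.norm(a-b)
def proj(n,X):
    c=get_calibration(n);T=np.array(c["cam_to_world"]);x=T[:3,:3].T@(np.array(X)-T[:3,3]);u=np.array(c["K"])@[x[0],-x[1],-x[2]];return u[:2]/u[2]
E
python3 - <<'E'
from h import *
np.set_printoptions(precision=1,suppress=True)
S=cv2.imread("pics/side0.png");T=cv2.imread("pics/top0.png")
for n,I,r in(("side",S,(150,260,255,385)),("top",T,(100,185,230,400))):
    h=cv2.cvtColor(I,cv2.COLOR_BGR2HSV);m=cv2.inRange(h,(18,90,80),(35,255,255))
    k=np.zeros_like(m);k[r[0]:r[1],r[2]:r[3]]=m[r[0]:r[1],r[2]:r[3]]
    N,_,st,ce=cv2.connectedComponentsWithStats(cv2.morphologyEx(k,cv2.MORPH_CLOSE,np.ones((3,3))))
    for s,c in zip(st[1:],ce[1:]):
        if s[4]>15:print(n,s,c)
# shackle top from zooms: pixel=(zoom+.5)/4-.5+offset
z=lambda u,v,o:((u+.5)/4-.5+o[0],(v+.5)/4-.5+o[1])
s=lambda u,v:z(u,v,(255,150)); t=lambda u,v:z(u,v,(230,100))
print("arch top",tri(s(121,58),t(135,146)))
print("R board top corners front",tri(s(497,180),t(648,112)),"L",tri(s(139,18),t(40,30)))
print("foot front L",onz("top",t(36,231),12),"R",onz("top",t(557,300),12), tri(s(35,235),t(36,231)))
# tray
h=cv2.cvtColor(T,cv2.COLOR_BGR2HSV);m=cv2.inRange(h,(5,60,60),(25,255,255));m[:, :120]=0;m[:,210:]=0;m[:130]=0;m[210:]=0
c=max(cv2.findContours(m,0,2)[0],key=cv2.contourArea);R=cv2.minAreaRect(c);print("tray",R,np.array([onz("top",p,18) for p in cv2.boxPoints(R)]),onz("top",R[0],18))
E
```

```text
side [278 183  15  19 168] [286.5 191.7]
side [299 185  20  24 243] [310.2 196.5]
side [327 200  21  25 265] [338.4 211.8]
top [254 138  19   9  79] [263.  142.6]
top [298 140  12  10  69] [303.4 145.6]
top [313 146   7   7  28] [315.8 149.2]
top [348 146  10   3  16] [351.5 146.9]
top [347 151  20   7  68] [355.8 154.4]
arch top (array([594.5,  19.1, 154.6]), np.float64(3.1615525577503343))
R board top corners front (array([ 612.3, -280. ,  157.7]), np.float64(3.9092241953478113)) L (array([660.2,  76.5, 160. ]), np.float64(9.29561555953109))
foot front L [566.3  85.2  12. ] R [ 518.1 -264.9   12. ] (array([567.6,  85.1,   7.2]), np.float64(1.5599144471967339))
tray ((161.1846160888672, 170.02308654785156), (59.1645622253418, 58.54439163208008), 7.125016689300537) [[463.7 381.5  18. ]
 [621.5 365.2  18. ]
 [600.6 205.2  18. ]
 [443.6 223.1  18. ]] [531.9 293.7  18. ]
```

Emit:
arm_command:
  targets:
    - {"yaw":-0.125,"hand":0.6}
    - {"yaw":-0.124}
    - {"x":-0.028,"y":-0.027}
    - {"x":-0.028,"y":-0.027}
    - {"x":-0.028,"y":-0.027}
    - {"x":-0.028,"y":-0.027}
    - {"x":-0.028,"y":-0.027}
    - {"x":-0.028,"y":-0.027}
    - {"x":-0.028,"y":-0.027}
    - {"x":-0.028,"y":-0.027}
  newtons: 20

```text
schema error: expected keys hand, x, y, z, yaw
```

Emit:
arm_command:
  targets:
    - {"x":-0.028,"y":-0.027}
    - {"x":-0.028,"y":-0.027}
    - {"x":-0.028,"y":-0.027}
    - {"x":-0.028,"y":-0.027}
    - {"x":-0.028,"y":-0.027}
    - {"x":-0.028,"y":-0.027}
    - {"x":-0.028,"y":-0.027}
    - {"hand":0.6}
    - {"hand":0.6}

```text
schema error: expected keys hand, x, y, z, yaw
```

All keys are needed in each row.

Emit:
arm_command:
  targets:
    - {"hand":0.6,"x":0,"y":0,"z":0,"yaw":-0.125}
    - {"hand":0.6,"x":0,"y":0,"z":0,"yaw":-0.124}
    - {"hand":0.6,"x":-0.028,"y":-0.027,"z":0,"yaw":0}
    - {"hand":0.6,"x":-0.028,"y":-0.027,"z":0,"yaw":0}
    - {"hand":0.6,"x":-0.028,"y":-0.027,"z":0,"yaw":0}
    - {"hand":0.6,"x":-0.028,"y":-0.027,"z":0,"yaw":0}
    - {"hand":0.6,"x":-0.028,"y":-0.027,"z":0,"yaw":0}
    - {"hand":0.6,"x":-0.028,"y":-0.027,"z":0,"yaw":0}
    - {"hand":0.6,"x":-0.028,"y":-0.027,"z":0,"yaw":0}
    - {"hand":0.6,"x":0,"y":0,"z":0,"yaw":0}
  newtons: 20

```text
clock: 1.1
eef_pos: [376.6, 293.6, 205.3]
eef_rot: [-3.141, 0.0, 3.003]
wrist_force: [0.3, 0.1, 0.0]
finger_gap: 75.1
finger_force: 0.0
```

Emit:
arm_command:
  targets:
    - {"hand":0.6,"x":-0.0283,"y":-0.0269,"z":0,"yaw":0}
    - {"hand":0.6,"x":-0.0283,"y":-0.0269,"z":0,"yaw":0}
    - {"hand":0.6,"x":-0.0283,"y":-0.0269,"z":0,"yaw":0}
    - {"hand":0.6,"x":-0.0283,"y":-0.0269,"z":0,"yaw":0}
    - {"hand":0.6,"x":-0.0283,"y":-0.0269,"z":0,"yaw":0}
    - {"hand":0.6,"x":-0.0283,"y":-0.0269,"z":0,"yaw":0}
    - {"hand":0.6,"x":-0.0283,"y":-0.0269,"z":0,"yaw":0}
    - {"hand":0.6,"x":-0.0283,"y":-0.0269,"z":0,"yaw":0}
    - {"hand":0.6,"x":-0.0283,"y":-0.0269,"z":0,"yaw":0}
    - {"hand":0.6,"x":0,"y":0,"z":0,"yaw":0}

```text
clock: 2.1
eef_pos: [596.1, 19.6, 204.4]
eef_rot: [-3.141, -0.001, 3.004]
wrist_force: [-0.6, 1.1, -0.1]
finger_gap: 75.2
finger_force: 0.0
```

```bash
python3 - <<'E'
from h import *
from cell import manip,camera
np.set_printoptions(precision=1,suppress=True)
I=camera("side")[:,:,::-1];cv2.imwrite("pics/s1.png",I)
cv2.imwrite("pics/s1z.png",cv2.resize(I[90:270,220:400],(720,600)[:1]+(600,) if 0 else (600,600),interpolation=2))
s=manip.read_state();p=s["eef_pos"];print(p,s["eef_rot"],proj("side",p))
# check block top centre in side image: expected for the lock at 595,19
for X in((595,19,157),(595,19,94),(595,19,54),(595,19,74)):print(X,proj("side",X),proj("top",X))
# tray near/far corner heights from two views
T=cv2.imread("pics/top0.png")
print("tray corners side-proj",[proj("side",q) for q in((463.7,381.5,18),(621.5,365.2,18),(600.6,205.2,18),(443.6,223.1,18))])
E
```

```text
[595.   21.3 204.4] [-3.1 -0.   3. ] [285.5 145.9]
(595, 19, 157) [285.6 163.2] [263.  136.3]
(595, 19, 94) [285.1 185.1] [263.  141.2]
(595, 19, 54) [284.8 198.5] [263. 144.]
(595, 19, 74) [285.  191.8] [263.  142.6]
tray corners side-proj [array([187.5, 184. ]), array([230. , 176.7]), array([249.9, 190.9]), array([203.6, 199.6])]
```

View pics/s1z.png

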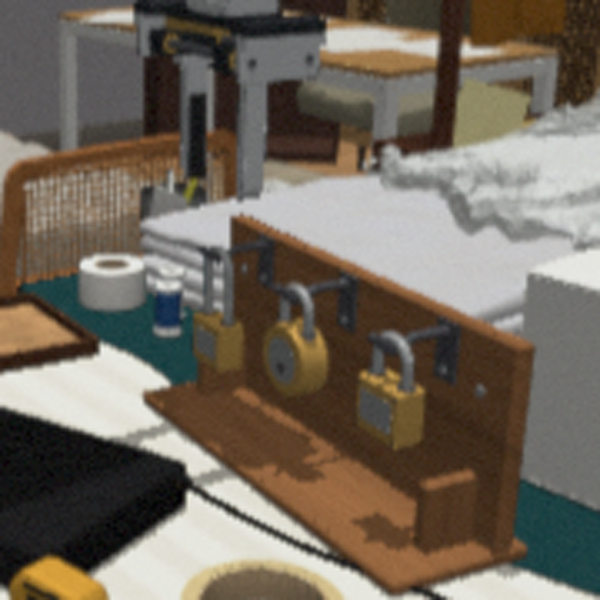

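The open fingers straddle the tall lock (lock at zoom (218,300), finger tips at (190–245,190)), so I'll descend.

Emit:
arm_command:
  targets:
    - {"hand":0.6,"x":0,"y":0,"z":0.02,"yaw":0}
    - {"hand":0.6,"x":0,"y":0,"z":0.02,"yaw":0}
    - {"hand":0.6,"x":0,"y":0,"z":0.02,"yaw":0}
    - {"hand":0.6,"x":0,"y":0,"z":0.02,"yaw":0}
    - {"hand":0.6,"x":0,"y":0,"z":0.02,"yaw":0}
    - {"hand":0.6,"x":0,"y":0,"z":0.02,"yaw":0}
    - {"hand":0.6,"x":0,"y":0,"z":0.01,"yaw":0}
    - {"hand":0.6,"x":0,"y":0,"z":0,"yaw":0}
    - {"hand":0.6,"x":0,"y":0,"z":0,"yaw":0}

```text
clock: 3.05
eef_pos: [594.8, 22.8, 76.3]
eef_rot: [3.141, 0.001, 3.007]
wrist_force: [0.1, -0.8, -0.4]
finger_gap: 75.5
finger_force: 0.0
```

```bash
python3 - <<'E'
from h import *
from cell import manip,camera
I=camera("side")[:,:,::-1];J=camera("top")[:,:,::-1]
A=cv2.resize(I[120:230,250:350],(400,440),interpolation=2);B=cv2.resize(J[100:185,230:320],(400,378),interpolation=2)
B=cv2.copyMakeBorder(B,0,62,0,0,0);cv2.imwrite("pics/s2.png",np.hstack([A,B]))
s=manip.read_state();print(s["eef_pos"],s["eef_rot"],s["wrist_force"])
E
```

```text
[595.06165235  22.46631662  76.60494168] [3.14141767e+00 1.61247064e-03 3.00707406e+00] [-0.17982071 -0.21463118  0.09265073]
```

View pics/s2.png

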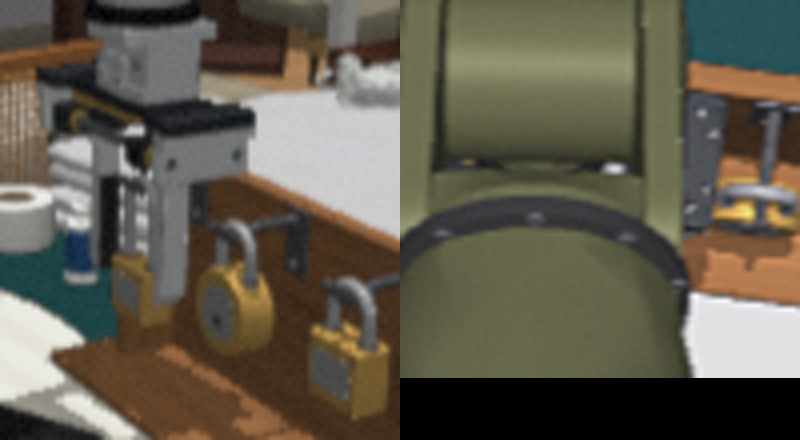

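The fingers straddle the lock's block (side crop, block at about (140,290)), clear of the round lock. I'll centre it and close gently.

Emit:
arm_command:
  targets:
    - {"hand":0.6,"x":0,"y":-0.003,"z":0.003,"yaw":0}
    - {"hand":0.2,"x":0,"y":0,"z":0,"yaw":0}
    - {"hand":0.05,"x":0,"y":0,"z":0,"yaw":0}
    - {"hand":-0.2,"x":0,"y":0,"z":0,"yaw":0}
    - {"hand":-0.3,"x":0,"y":0,"z":0,"yaw":0}
    - {"hand":-0.3,"x":0,"y":0,"z":0,"yaw":0}
    - {"hand":-0.3,"x":0,"y":0,"z":0,"yaw":0}
    - {"hand":-0.3,"x":0,"y":0,"z":0,"yaw":0}
  newtons: 20

```text
clock: 3.95
eef_pos: [594.2, 19.2, 72.5]
eef_rot: [3.142, 0.0, 3.007]
wrist_force: [-0.6, 0.0, 0.8]
finger_gap: 45.6
finger_force: 20.0
```

Emit:
arm_command:
  targets:
    - {"hand":-0.3,"x":0,"y":0,"z":-0.006,"yaw":0}
    - {"hand":-0.3,"x":0,"y":0,"z":-0.007,"yaw":0}
    - {"hand":-0.3,"x":0,"y":0,"z":-0.007,"yaw":0}
    - {"hand":-0.3,"x":0,"y":0,"z":-0.007,"yaw":0}
    - {"hand":-0.3,"x":0,"y":0,"z":0,"yaw":0}
    - {"hand":-0.3,"x":0,"y":0,"z":0,"yaw":0}
  newtons: 25

```text
clock: 4.55
eef_pos: [594.2, 19.3, 99.6]
eef_rot: [3.142, 0.0, 3.007]
wrist_force: [-0.4, 0.0, -2.0]
finger_gap: 45.8
finger_force: 25.0
```

The lock's weight of about 2 N is now on the wrist. I'll draw it off the hook.

Emit:
arm_command:
  targets:
    - {"hand":-0.3,"x":0.008,"y":0,"z":0,"yaw":0}
    - {"hand":-0.3,"x":0.01,"y":0,"z":0,"yaw":0}
    - {"hand":-0.3,"x":0.01,"y":0,"z":0,"yaw":0}
    - {"hand":-0.3,"x":0.01,"y":0,"z":0,"yaw":0}
    - {"hand":-0.3,"x":0.01,"y":0,"z":0,"yaw":0}
    - {"hand":-0.3,"x":0.01,"y":0,"z":0,"yaw":0}
    - {"hand":-0.3,"x":0.01,"y":0,"z":0,"yaw":0}
    - {"hand":-0.3,"x":0,"y":0,"z":0,"yaw":0}

```text
clock: 5.35
eef_pos: [525.8, 28.6, 99.6]
eef_rot: [-3.142, -0.0, 3.007]
wrist_force: [0.9, -0.0, -1.0]
finger_gap: 46.2
finger_force: 25.0
```

```bash
python3 - <<'E'
from h import *
from cell import manip,camera
I=camera("side")[:,:,::-1]
cv2.imwrite("pics/s3.png",cv2.resize(I[90:260,160:380],(792,594+18),interpolation=2)[:600])
s=manip.read_state();print(s["eef_pos"],s["eef_rot"],s["wrist_force"])
E
```

```text
[526.56817704  28.47393878  99.71346264] [3.14155372e+00 3.68613842e-04 3.00693113e+00] [ 0.51584523  0.43994154 -0.73801133]
```

View pics/s3.png

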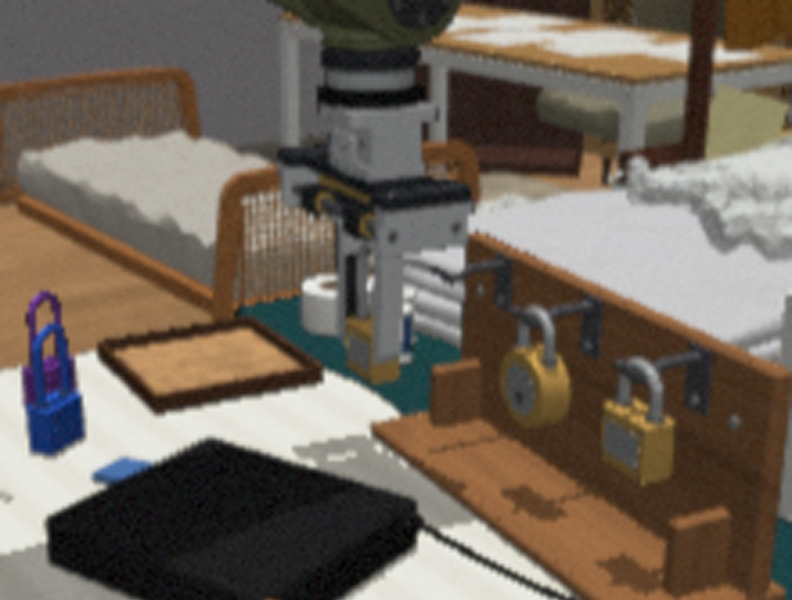

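The lock is off its hook and held upright (zoom (370,350)), and the other two still hang. The tray corners at zoom (100,347), (158,405), (322,368) and (240,322) agree with the estimate from the top view. I'll carry the lock over.

Emit:
arm_command:
  targets:
    - {"hand":-0.3,"x":0.002,"y":0.014,"z":0,"yaw":0}
    - {"hand":-0.3,"x":0.003,"y":0.025,"z":0,"yaw":0}
    - {"hand":-0.3,"x":0.003,"y":0.03,"z":0,"yaw":0}
    - {"hand":-0.3,"x":0.004,"y":0.03,"z":0,"yaw":0}
    - {"hand":-0.3,"x":0.004,"y":0.03,"z":0,"yaw":0}
    - {"hand":-0.3,"x":0.004,"y":0.03,"z":0,"yaw":0}
    - {"hand":-0.3,"x":0.004,"y":0.03,"z":0,"yaw":0}
    - {"hand":-0.3,"x":0.003,"y":0.03,"z":0,"yaw":0}
    - {"hand":-0.3,"x":0.002,"y":0.025,"z":0,"yaw":0}
    - {"hand":-0.3,"x":0.001,"y":0.02,"z":0,"yaw":0}

```text
clock: 6.4
eef_pos: [532.2, 296.6, 99.2]
eef_rot: [3.141, -0.0, 3.008]
wrist_force: [0.3, 0.5, -1.0]
finger_gap: 45.7
finger_force: 25.0
```

Emit:
arm_command:
  targets:
    - {"hand":-0.3,"x":0,"y":0,"z":0.01,"yaw":0}
    - {"hand":-0.3,"x":0,"y":0,"z":0.02,"yaw":0}
    - {"hand":-0.3,"x":0,"y":0,"z":0.02,"yaw":0}
    - {"hand":-0.3,"x":0,"y":0,"z":0.01,"yaw":0}
    - {"hand":-0.3,"x":0,"y":0,"z":0.005,"yaw":0}
    - {"hand":-0.3,"x":0,"y":0,"z":0,"yaw":0}
    - {"hand":-0.3,"x":0,"y":0,"z":0,"yaw":0}

```text
clock: 7.1
eef_pos: [533.0, 294.1, 35.2]
eef_rot: [3.141, 0.001, 3.007]
wrist_force: [0.8, -0.2, -1.2]
finger_gap: 45.9
finger_force: 25.0
```

```bash
python3 - <<'E'
from h import *
from cell import manip,camera
I=camera("side")[:,:,::-1]
cv2.imwrite("pics/s4.png",cv2.resize(I[100:220,150:290],(700,600),interpolation=2))
s=manip.read_state();print(s["eef_pos"],s["eef_rot"],s["wrist_force"])
E
```

```text
[533.01282414 294.16882711  35.33716118] [3.14086724e+00 1.12802726e-03 3.00666976e+00] [-0.56509701 -0.56311277 -1.57456825]
```

View pics/s4.png

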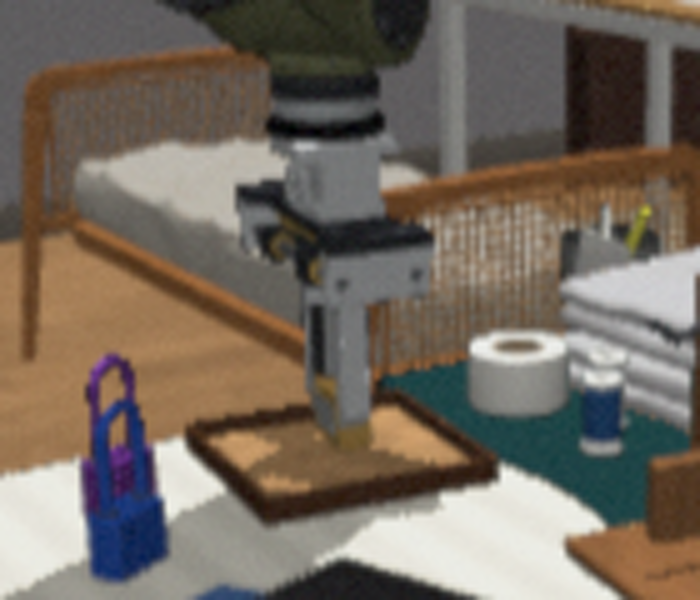

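The lock is over the middle of the tray (zoom (345,440)), about 11 mm above the floor. I'll lower it in small steps and watch the force.

Emit:
arm_command:
  targets:
    - {"hand":-0.3,"x":0,"y":0,"z":0.003,"yaw":0}
    - {"hand":-0.3,"x":0,"y":0,"z":0.003,"yaw":0}
    - {"hand":-0.3,"x":0,"y":0,"z":0.002,"yaw":0}
    - {"hand":-0.3,"x":0,"y":0,"z":0.001,"yaw":0}
    - {"hand":-0.3,"x":0,"y":0,"z":0,"yaw":0}
  newtons: 12

```text
clock: 7.65
eef_pos: [532.5, 294.0, 25.3]
eef_rot: [-3.141, -0.0, 3.007]
wrist_force: [0.3, 0.2, -1.8]
finger_gap: 46.1
finger_force: 12.0
```

Emit:
arm_command:
  targets:
    - {"hand":-0.3,"x":0,"y":0,"z":0.001,"yaw":0}
    - {"hand":-0.3,"x":0,"y":0,"z":0,"yaw":0}

```text
clock: 7.85
eef_pos: [532.6, 294.0, 24.4]
eef_rot: [3.142, 0.0, 3.007]
wrist_force: [-0.3, -0.6, -1.7]
finger_gap: 45.8
finger_force: 12.0
```

Emit:
arm_command:
  targets:
    - {"hand":-0.3,"x":0,"y":0,"z":0.001,"yaw":0}
    - {"hand":-0.3,"x":0,"y":0,"z":0,"yaw":0}

```text
clock: 8.05
eef_pos: [532.5, 294.0, 23.3]
eef_rot: [-3.142, -0.0, 3.007]
wrist_force: [-0.5, 0.8, -2.4]
finger_gap: 45.7
finger_force: 12.0
```

Emit:
arm_command:
  targets:
    - {"hand":-0.3,"x":0,"y":0,"z":0.0005,"yaw":0}
    - {"hand":-0.3,"x":0,"y":0,"z":0,"yaw":0}

```text
clock: 8.25
eef_pos: [532.7, 294.0, 23.2]
eef_rot: [3.142, 0.0, 3.007]
wrist_force: [-0.7, -0.8, 1.5]
finger_gap: 45.8
finger_force: 12.0
```

Emit:
arm_command:
  targets:
    - {"hand":-0.3,"x":0,"y":0,"z":0.0005,"yaw":0}
    - {"hand":-0.3,"x":0,"y":0,"z":0,"yaw":0}

```text
clock: 8.45
eef_pos: [532.8, 294.0, 23.0]
eef_rot: [3.141, 0.001, 3.007]
wrist_force: [-0.8, -2.3, 6.2]
finger_gap: 46.2
finger_force: 12.0
```

The force shows firm contact with the floor. I'll release slowly and back up.

Emit:
arm_command:
  targets:
    - {"hand":-0.02,"x":0,"y":0,"z":0,"yaw":0}
    - {"hand":0.05,"x":0,"y":0,"z":0,"yaw":0}
    - {"hand":0.15,"x":0,"y":0,"z":0,"yaw":0}
    - {"hand":0.3,"x":0,"y":0,"z":0,"yaw":0}
    - {"hand":0.5,"x":0,"y":0,"z":0,"yaw":0}
    - {"hand":0.6,"x":0,"y":0,"z":0,"yaw":0}
    - {"hand":0.6,"x":0,"y":0,"z":0,"yaw":0}
    - {"hand":0.6,"x":0,"y":0,"z":0,"yaw":0}
  newtons: 5

```text
clock: 9.25
eef_pos: [532.6, 294.0, 22.4]
eef_rot: [-3.142, -0.0, 3.007]
wrist_force: [0.1, 0.1, 0.0]
finger_gap: 75.3
finger_force: 0.0
```

Emit:
arm_command:
  targets:
    - {"hand":0.6,"x":0,"y":0,"z":-0.01,"yaw":0}
    - {"hand":0.6,"x":0,"y":0,"z":-0.02,"yaw":0}
    - {"hand":0.6,"x":0,"y":0,"z":-0.02,"yaw":0}
    - {"hand":0.6,"x":0,"y":0,"z":-0.025,"yaw":0}
    - {"hand":0.6,"x":0,"y":0,"z":-0.025,"yaw":0}
    - {"hand":0.6,"x":0,"y":0,"z":-0.025,"yaw":0}
    - {"hand":0.6,"x":0,"y":0,"z":-0.025,"yaw":0}
    - {"hand":0.6,"x":0,"y":0,"z":-0.02,"yaw":0}
    - {"hand":0.6,"x":0,"y":0,"z":0,"yaw":0}

```text
clock: 10.15
eef_pos: [533.5, 294.5, 196.1]
eef_rot: [3.139, 0.004, 3.007]
wrist_force: [-0.2, -0.2, 0.1]
finger_gap: 75.0
finger_force: 0.0
```

```bash
python3 - <<'E'
from h import *
from cell import manip,camera
I=camera("side")[:,:,::-1]
cv2.imwrite("pics/s5.png",cv2.resize(I[90:260,160:380],(776,600),interpolation=2))
s=manip.read_state();print(s["eef_pos"],s["wrist_force"],s["finger_gap"])
E
```

```text
[532.90157292 294.19112056 193.85109113] [-0.11644974  0.21196352 -0.6022122 ] 75.18465728340541
```

View pics/s5.png

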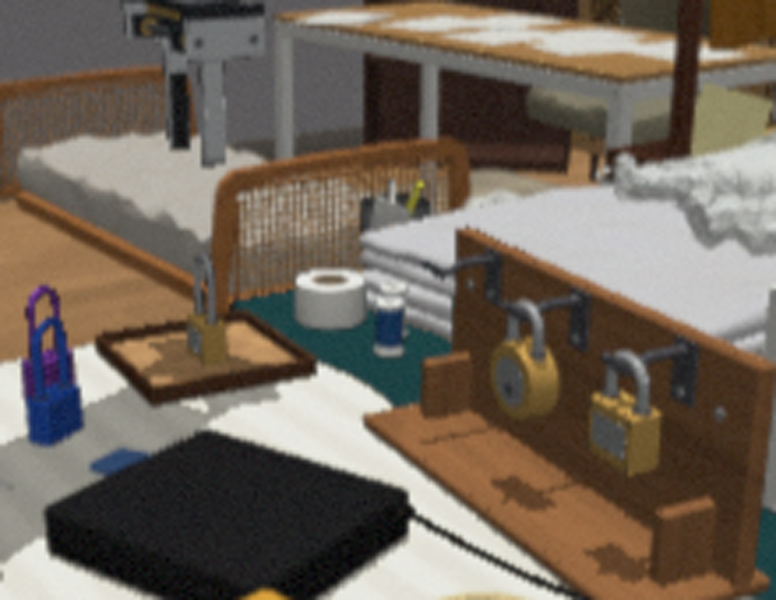

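The tall lock stands upright in the tray (zoom (207,340)), the other two hang on their hooks, and the gripper is clear.

```bash
python3 -c "
from cell import manip
print(manip.sign_off())"
```

```text
the job is handed in; nothing more can be done
None
```

The tall-shackle padlock stands upright in the tray, set down gently; the other two still hang on their hooks, and the job was handed in at about 10 s.

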